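# Stamp the finished weaving card

### The job

Mark the finished weaving as done: take the self-inking stamp from its wooden tray, stand it squarely inside the empty printed box on the mounting card, press its handle right down to the stop and hold it there for a moment. Let the handle spring back up, then stand the stamp upright in its tray again and let go of it. Stamp nowhere else on the card and leave the other things on the desk where they are.

Things in the scene. Friction and masses are not known exactly. Their poses are not given: they have to be found in the camera images.
- stamp: Self-inking stamp, loose, about 150 g, 92 mm tall, standing upright in the tray at the start at any of various yaws. Below: an open grey rectangular foot rim, 38 mm (its x) by 60 mm (its y), 8 mm high, with two grey slotted legs; above: a black sliding handle (see stamp_top). Origin: centre of the underside of the foot; z points up through the handle.
- stamp_cap (a joint): Stroke of the stamp's handle in m: 0 = up, grows as it is pushed down towards the foot, 0.022 = at its stop. A spring returns it: about 3 N to start it, about 12 N at the stop. The die plate inside turns over and meets the card at the stop. Press it with the handle held in the fingers or with shut fingers on its top.
- stamp_top (a point): Centre of the flat top (small blank white label) of the stamp's handle, and moving with it. The handle is a black box 34 mm (stamp x) by 57.5 mm (stamp y) reaching down 60 mm from here (topmost 16 mm rounded and 30 by 53.5 mm). Here 92 mm above the foot's underside when up, 70 mm at the stop. Gripped across the 34 mm, 20 mm below the top, it lifts the whole stamp.
- card: White mounting card, 210 mm (its x) by 148 mm (its y), 2 mm thick, taped flat to the desk so that it does not move. Origin: centre of its underside; z up. A green and blue woven strip piece, 117 by 124 mm and about 3 mm thick, covers its +x part; the empty printed box lies at its -x end, the end nearer the robot.
- card_box (a point): Centre of the empty printed box on the card's upper face, 68 mm from the card's centre towards the card's -x; axes as the card's. A dark line rectangle, 56 mm (card x) by 78 mm (card y) inside, so that the stamp's foot, its 60 mm side along the card's y, has 9 mm to spare all round. The stamp may face either way round.
- tray: Shallow wooden desk tray, fixed, 130 mm (its x) by 160 mm (its y) outside, 14 mm high, walls 6 mm thick, inside 118 by 148 mm. Origin: centre of its underside. It holds only the stamp.
- tray_in (a point): Centre of the tray's inner floor, on which the stamp stands, 6 mm above the desk; same axes as the tray.
- wood_stamp: Bystander: small round wooden-handled rubber stamp, dark wood, 71 mm tall, 30 mm across its foot, standing between card and tray. It has no spring. Origin: centre of its underside.
- mug: Bystander: white ceramic mug, 88 mm tall, 76 mm across, with a handle, standing beyond the work. Origin: centre of its underside.
- glue: Bystander: small white glue bottle, 38 mm across, 95 mm tall, standing on the left of the desk. Origin: centre of its underside.
Mind the look-alikes: they are no part of the job. There is more than one size of the stamp; the job needs the smaller. Leave any blue look-alike of the tray alone.

How it is judged:
By the outcome, as a careful person would: the job done as asked, in the order asked, and still so for the second after the job is handed in, with the robot touching nothing.
It also fails if it takes over 51 s, if anything falls off the work surface, if the arm or the gripper's body presses on something with over 40 N, if the wrist force passes 120 N, or if a joint passes its speed limit or range.

### The arm

A 7-joint arm with a two-finger parallel gripper is mounted at the origin on the work surface. World frame = base frame: x ahead of the robot, y to its left, z up, the work surface at z = 0. Lengths are in mm, angles in rad, forces in N, time in s.
With the tool pointing down it reaches from about 425 to 1025 mm from the base axis. Payload 9.4 kg.
Tool frame: the origin (TCP) lies between the finger pads; the fingertips stand 25 mm ahead of it and the grasp point (between the pads) lies 6 mm ahead of it; z points along the fingers, x is the direction in which the jaws open and shut, and the axes are right-handed (so a half turn about z gives the same grasp; the last joint's range is limited). The gripper opens to 93 mm and grips with 3 to 60 N. Pads are 15 mm wide; open, the fingers measure 128 mm over their backs; the gripper's body (75 mm by 188 mm) begins 65 mm behind the grasp point.
Start: joints at [-1.27, 0.599, -0.003, 1.599, 0.002, 0.943, -0.08], TCP at [267.44, 673.869, 215.518] pointing down, gripper open.
Joint ranges: [-2.57, 2.57], [-0.35, 1.97], [-1.29, 1.29], [0.11, 2.56], [-1.05, 4.19], [0.11, 1.86], [-2.63, 2.63]. Speed limits (rad/s): [2.22, 2.22, 3.01, 3.01, 3.14, 3.14, 3.14].

### API

Orientations are given as a rotation vector (axis times angle).
In Python, from plant import * gives the robot as it stands.
- The arm moves only by the shell command python3 -m jog 'ROWS' [FORCE]. ROWS is JSON, a list that holds one entry, the list of rows, each a list of 7 numbers: the shift along the tool's x, y, z in m, then the turn, a rotation vector about the tool's x, y, z in degrees, then the closure, from 0 (fully open) to 1 (shut). A call has 1 to 8 rows; each row shifts and turns the commanded pose from where the row before left it, along the tool's axes as they then stand; what a row does not reach is not made up. A row lasts 1/8 s, in which the tool goes at most 62.5 mm and 10.7 degrees, less where a joint would pass 70% of its speed; a pose out of reach is approached as far as the arm can. A call with a gripper value outside its range is refused whole. The fingers move at their own pace and stop on an object; FORCE is the grip in N (left out, the last holds). Time passes only in rows, so rows that do not move let the fingers close. It gives the time, the measured TCP pose, the force and the opening at its end, in the units of the state.
- get_state(): the state, without advancing time (a new reading comes with each control period).
- capture(name): name is "side" or "top" or "wrist"; returns a dict with "img" (480x640x3 uint8, red, green, blue), "camera_matrix" (3x3 intrinsics, pixels), "origin" and "attitude" of the camera in the world. Camera axes: x right, y up, looking along -z (the intrinsics and any distortion apply to the point x, -y, -z); pixel columns grow to the right and rows downward; lengths in mm; the calibration is good to about 2 mm. A picture is of the moment at which its call begins. There is no depth.
- hand_in(): hands the job in, once; it reports no verdict.
The state is a dict: "t": time; "q": joint angles; "qvel": joint speeds; "effort": joint torques, N m; "eef_pos": TCP position; "eef_rot": TCP orientation; "wrist_force": force on the tool from outside, world axes, zero at the start; "wrist_torque": the same for the moment, N m; "opening": finger opening in mm.
Only numpy, scipy, OpenCV 4.12 (cv2) and the standard library are available. Lean on these libraries where they do the work, as an engineer would, in place of code of your own. Each camera call takes 0.05 s, during which the arm holds its last target.

## Working session

There is one attempt and no reset: what is moved stays moved. The work goes in short steps, Python scripts to look and compute and a shell command to move; the robot and the scene stay as the last step left them, time stands still between calls to the robot, and variables do not carry over. Pictures are saved under pics/ and viewed, and the job is handed in when it is done.

```bash
ls; mkdir -p pics
python3 - <<'E'
from plant import *
import cv2
s=get_state(); print(s)
for n in ("side","top","wrist"):
    c=capture(n); cv2.imwrite(f"pics/{n}0.png",c["img"][:,:,::-1]); print(n,{k:v for k,v in c.items() if k!="img"})
E
```

```text
pics
{'t': 0.0, 'q': array([-1.2697566 ,  0.60011084, -0.00253885,  1.60013212,  0.00177489,
        0.9428843 , -0.07980754]), 'qvel': array([ 0.00108288, -0.00125349,  0.00053321,  0.00039581,  0.00119012,
        0.00255722, -0.00114874]), 'effort': array([ 1.35901133e-03, -7.65083528e+01,  1.49812952e+00, -2.52338791e+01,
       -5.22989058e-02,  1.73044967e-02,  1.75008940e-04]), 'eef_pos': array([267.22678442, 673.42529518, 214.66954436]), 'eef_rot': array([ 2.59818769e+00,  1.76436705e+00, -1.87561073e-03]), 'wrist_force': array([ 0.19373766, -0.42826744, -0.84482479]), 'wrist_torque': array([-0.01678235, -0.03762892,  0.00922824]), 'opening': 93.18104410312714}
side {'camera_matrix': array([[578.44150864,   0.        , 315.46739204],
       [  0.        , 578.44150864, 247.33028489],
       [  0.        ,   0.        ,   1.        ]]), 'origin': array([ 110.24430964, -845.11479777,  922.070333  ]), 'attitude': array([ 0.92836404, -0.17953004, -0.4048532 ])}
top {'camera_matrix': array([[610.88655597,   0.        , 319.34390123],
       [  0.        , 610.88655597, 240.26164228],
       [  0.        ,   0.        ,   1.        ]]), 'origin': array([ 421.85276225,  181.05257303, 1548.60307285]), 'attitude': array([ 0.07948106, -0.07836398, -1.58977817])}
wrist {'camera_matrix': array([[333.23263945,   0.        , 315.64118429],
       [  0.        , 333.23263945, 231.73944753],
       [  0.        ,   0.        ,   1.        ]]), 'origin': array([200.86928292, 699.1355626 , 384.34990711]), 'attitude': array([-0.22896158, -0.15244328,  1.18632887])}
```

View pics/side0.png

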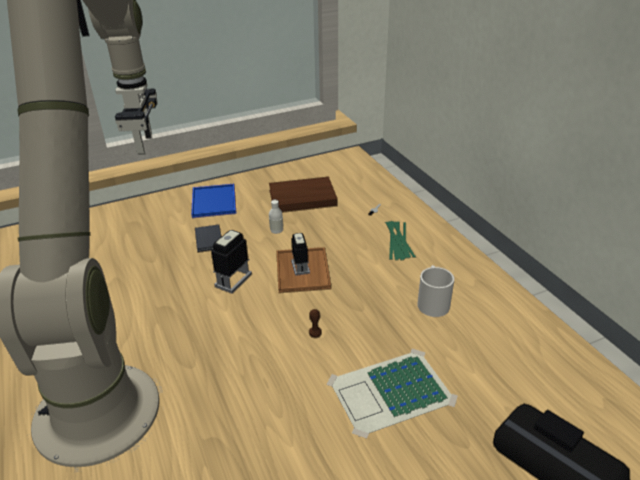

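View pics/top0.png

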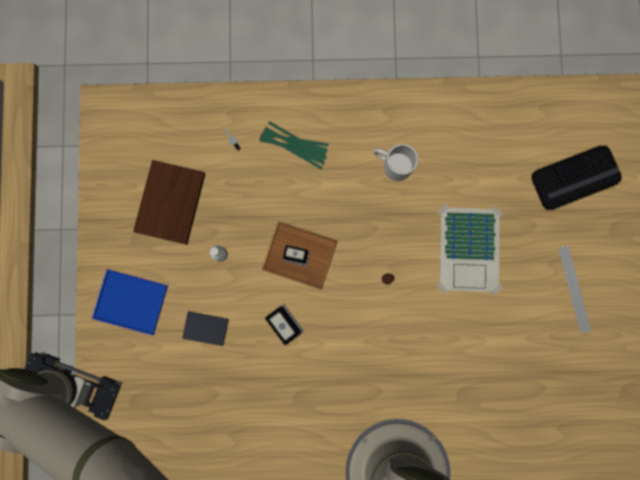

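View pics/wrist0.png

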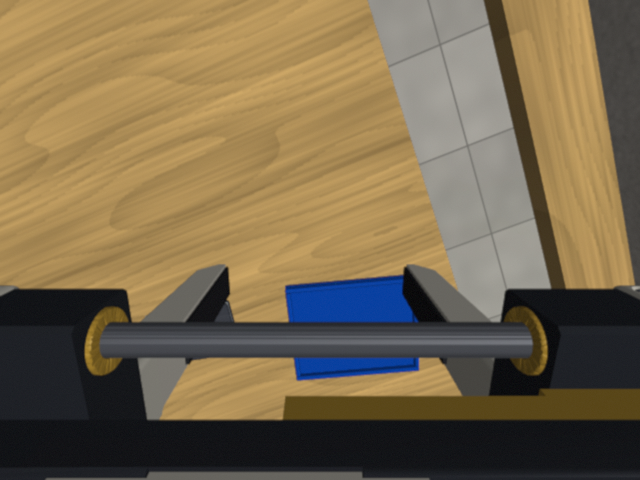

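The top view shows the small stamp in the brown tray at about (296,254), the larger stamp at (284,325), the box on the card at (470,276) and the wooden stamp at (388,279). Next I measure them.

```bash
cat > h.py <<'E'
import numpy as np, cv2
from scipy.spatial.transform import Rotation as R
def ray(c,uv):
    K=c["camera_matrix"]; uv=np.atleast_2d(uv).astype(float)
    d=np.c_[(uv[:,0]-K[0,2])/K[0,0],-(uv[:,1]-K[1,2])/K[1,1],-np.ones(len(uv))]
    return R.from_rotvec(c["attitude"]).apply(d)
def plane(c,uv,z):
    d=ray(c,uv); o=c["origin"]; return o+d*((z-o[2])/d[:,2])[:,None]
def proj(c,P):
    p=R.from_rotvec(c["attitude"]).inv().apply(np.atleast_2d(P)-c["origin"]); K=c["camera_matrix"]
    return np.c_[K[0,2]+K[0,0]*p[:,0]/-p[:,2],K[1,2]-K[1,1]*p[:,1]/-p[:,2]]
def rect(mask,roi):
    x0,y0,x1,y1=roi; m=np.zeros(mask.shape,np.uint8); m[y0:y1,x0:x1]=mask[y0:y1,x0:x1]*255
    cs,_=cv2.findContours(m,cv2.RETR_EXTERNAL,cv2.CHAIN_APPROX_NONE); k=max(cs,key=cv2.contourArea)
    return cv2.minAreaRect(k),k
def crop(c,roi,f,name):
    x0,y0,x1,y1=roi; cv2.imwrite("pics/"+name,cv2.resize(c["img"][y0:y1,x0:x1,::-1],None,fx=f,fy=f,interpolation=cv2.INTER_CUBIC))
E
python3 - <<'E'
import cv2,numpy as np
from h import crop
t=cv2.imread("pics/top0.png")[:,:,::-1]; s=cv2.imread("pics/side0.png")[:,:,::-1]
crop({"img":t},(255,215,345,295),8,"tc1.png"); crop({"img":t},(430,200,510,300),6,"tc2.png")
crop({"img":s},(265,220,345,300),7,"sc1.png"); crop({"img":s},(320,345,470,445),5,"sc2.png")
E
```

```text
(no output)
```

View pics/tc1.png

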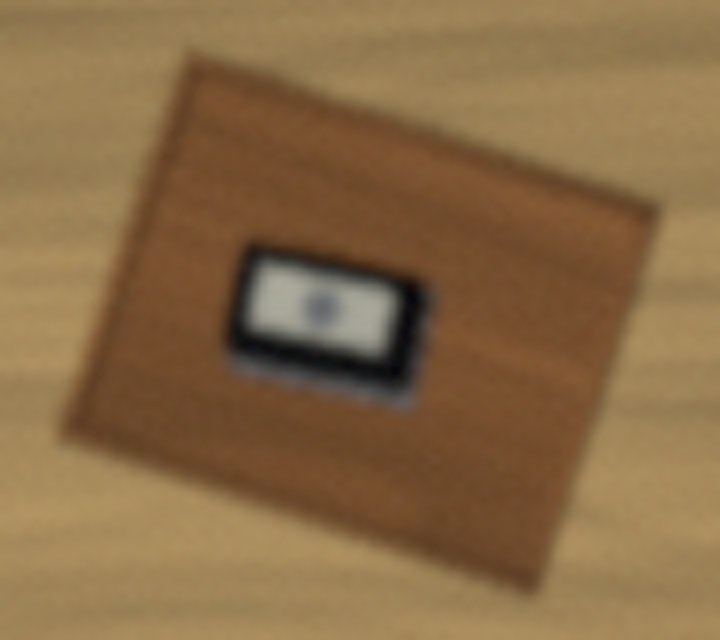

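View pics/tc2.png

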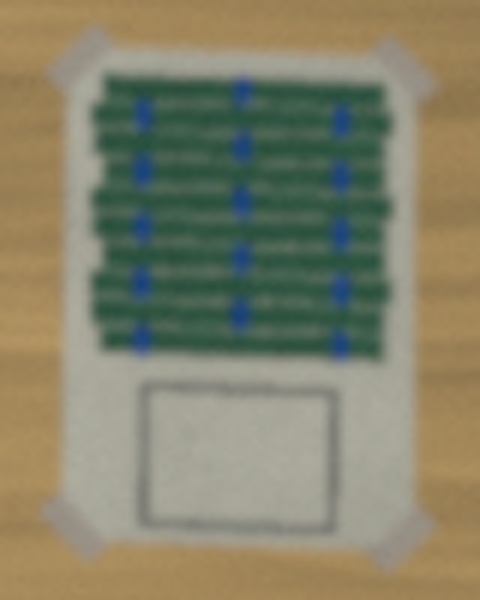

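View pics/sc1.png

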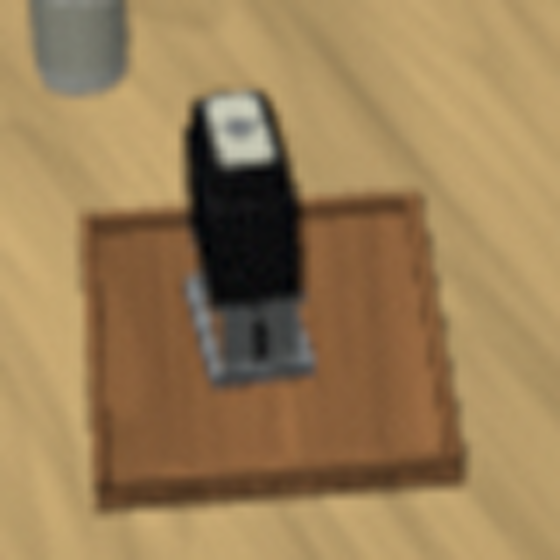

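View pics/sc2.png

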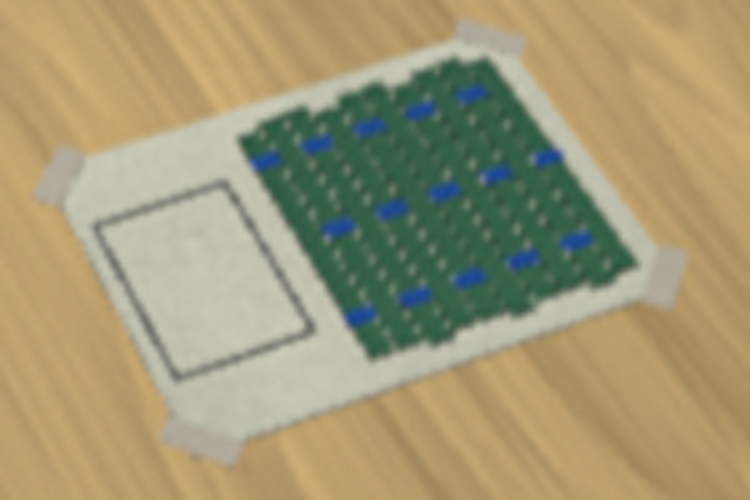

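```bash
cat > meas.py <<'E'
from plant import *; from h import *
def ang(P): # long-axis yaw of 4 corner polygon
    e=np.roll(P,-1,0)-P; L=np.hypot(e[:,0],e[:,1]); i=np.argmax(L[:2]); v=e[i][:2]-e[i+2][:2]; return np.degrees(np.arctan2(v[1],v[0]))%180, L
for n,rs in (("top",dict(label=(282,244,312,266),inner=(446,260,492,292))),("side",dict(label=(290,230,308,246),inner=(336,378,386,424)))):
    c=capture(n); im=c["img"].astype(int); g=im.min(2)
    for k,roi in rs.items():
        z=98 if k=="label" else 2
        if k=="label":
            m=g>110 if n=="top" else g>120
        else:
            m=(im.max(2)<150)&(im.max(2)-im.min(2)<40)
        r,_=rect(m,roi); P=plane(c,cv2.boxPoints(r),z)
        a,L=ang(P); print(n,k,np.round(r[0],1),np.round(r[1],1),"ctr",np.round(plane(c,r[0],z)[0],1),"mean",np.round(P.mean(0),1),"yaw",round(a,1),"L",np.round(L,1))
    # tray
    hsv=cv2.cvtColor(c["img"],cv2.COLOR_RGB2HSV)
c=capture("top"); im=c["img"].astype(int)
m=(im[:,:,0]-im[:,:,2]>45)&(im[:,:,0]<145)
for nm,roi,z in (("tray",(255,215,345,295),14),("wood",(375,265,402,292),60)):
    mm=m if nm=="tray" else im.max(2)<100
    r,k=rect(mm,roi); P=plane(c,cv2.boxPoints(r),z); print(nm,r,np.round(P.mean(0),1),ang(P))
E
python3 meas.py
```

```text
top label [294.8 253.1] [16.5  7.3] ctr [538.3 239.7  98. ] mean [538.3 239.7  98. ] yaw 77.5 L [17.3 39.3 17.3 39.3]
top inner [469.5 276. ] [26. 33.] ctr [ 478.8 -197.2    2. ] mean [ 478.8 -197.2    2. ] yaw 88.8 L [83.6 65.7 83.2 65.7]
side label [298.6 237.9] [9.8 7. ] ctr [537.4 240.5  98. ] mean [537.4 240.7  98. ] yaw 77.7 L [18.6 41.1 18.1 40.7]
side inner [360.2 400.2] [39.8 30.1] ctr [ 478.9 -197.     2. ] mean [ 479.3 -195.5    2. ] yaw 85.7 L [66.4 93.8 62.  90.8]
tray ((299.70477294921875, 254.21234130859375), (65.42607879638672, 54.129981994628906), 18.74134063720703) [542.2 230.8  14. ] (np.float64(70.05740332895665), array([136.81236203, 165.73466662, 136.31101984, 164.35147758]))
wood ((387.5, 278.5), (9.0, 11.0), 90.0) [474.6  16.7  60. ] (np.float64(88.83026430328945), array([26.78081813, 21.8736461 , 26.74144303, 21.87388978]))
```

```bash
cat >> h.py <<'E'
def to(s,x,y,z,yaw,sym=True):
    "shift in tool axes (if turn applied after shift) and turn about tool z, to reach TCP pose pointing down with tool-x yaw (mod 180)"
    Rm=R.from_rotvec(s["eef_rot"]); M=Rm.as_matrix(); cur=np.degrees(np.arctan2(M[1,0],M[0,0]))
    d=(yaw-cur+90)%180-90
    tgt=R.from_euler("z",cur+d,degrees=True)*R.from_euler("x",180,degrees=True)
    t=Rm.inv().apply(np.array([x,y,z])-s["eef_pos"]); r=np.degrees((Rm.inv()*tgt).as_rotvec())
    print("yaw now",round(cur,2),"shift mm",np.round(t,1),"turn deg",np.round(r,2),"| t",round(s["t"],2),"tcp",np.round(s["eef_pos"],1),"q7",round(s["q"][6],2),"F",np.round(s["wrist_force"],1),"open",round(s["opening"],1))
E
python3 - <<'E'
from plant import *; from h import *
s=get_state(); to(s,538,240,215,-12.4)
print(R.from_rotvec(s["eef_rot"]).as_matrix().round(3))
c=capture("top")
q=np.array([[145,385],[335,392],[330,530],[145,522]])/6+[430,200]
print(plane(c,q-0.5,2).round(1), plane(c,[219,254],90),plane(c,[284,325],110))
c=capture("wrist");
E
```

```text
yaw now 68.36 shift mm [-3.033e+02  4.115e+02  4.000e-01] turn deg [3.000e-02 2.000e-02 8.076e+01] | t 0.3 tcp [267.4 673.7 215.2] q7 -0.08 F [0.2 0.4 0.6] open 92.8
[[ 0.369  0.93  -0.   ]
 [ 0.93  -0.369 -0.001]
 [-0.001  0.    -1.   ]]
[[ 510.8 -158.5    2. ]
 [ 506.2 -238.5    2. ]
 [ 448.2 -233.7    2. ]
 [ 453.1 -156.1    2. ]] [[540.38772188 421.53729115  90.        ]] [[369.42268841 267.13686035 110.        ]]
```

```bash
python3 -m jog '[[[-0.03,0.041,0,0,0,0,0],[-0.045,0.061,0,0,0,0,0],[-0.045,0.061,0,0,0,0,0],[-0.045,0.061,0,0,0,0,0],[-0.045,0.061,0,0,0,0,0],[-0.045,0.061,0,0,0,0,0],[-0.03,0.041,0,0,0,0,0],[-0.018,0.024,0,0,0,0,0]]]' && python3 -m jog '[[[0,0,0,0,0,10,0],[0,0,0,0,0,10.6,0],[0,0,0,0,0,10.6,0],[0,0,0,0,0,10.6,0],[0,0,0,0,0,10.6,0],[0,0,0,0,0,10.6,0],[0,0,0,0,0,10,0],[0,0,0,0,0,7.7,0]]]'
python3 - <<'E'
from plant import *; from h import *
s=get_state(); to(s,538,240,84,-12.4)
c=capture("wrist"); cv2.imwrite("pics/w1.png",c["img"][:,:,::-1]); print(c["origin"],proj(c,[538,240,98]))
E
```

```text
t: 1.4
eef_pos: [504.1, 294.1, 215.8]
eef_rot: [2.601, 1.76, 0.001]
wrist_force: [0.2, 1.0, -0.2]
opening: 92.9
t: 2.4
eef_pos: [502.5, 297.3, 215.7]
eef_rot: [-3.122, 0.345, -0.0]
wrist_force: [-0.3, 0.4, 0.4]
opening: 93.0
yaw now -12.62 shift mm [ 47.1  48.2 131.7] turn deg [-0.01 -0.01 -0.22] | t 2.4 tcp [502.5 297.3 215.7] q7 -0.6 F [-0.3  0.4  0.4] open 93.0
[517.07243428 365.53719423 385.29677879] [[367.25006322 275.37452109]]
```

View pics/w1.png

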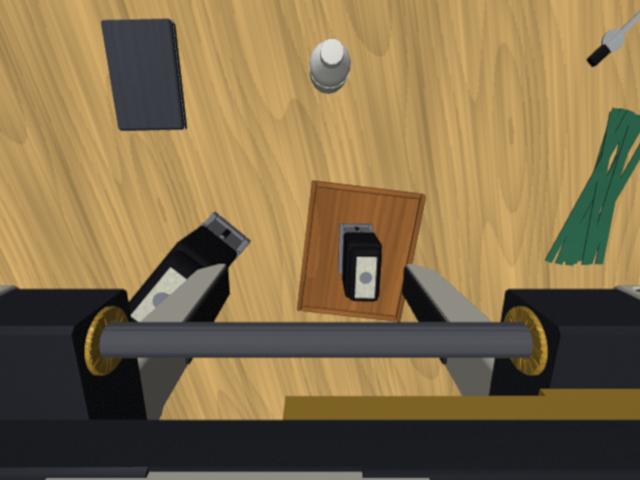

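The label shows at (366,277), which agrees with the predicted (367,275). I check its yaw and move over the stamp.

```bash
python3 - <<'E'
from plant import *; from h import *
c=capture("wrist"); im=c["img"].astype(int)
r,_=rect(im.min(2)>120,(345,245,385,305)); P=plane(c,cv2.boxPoints(r),98); print(r,P.round(1),P.mean(0)); e=P-np.roll(P,-1,0); print(np.degrees(np.arctan2(e[:,1],e[:,0]))%180)
E
python3 -m jog '[[[0.01,0.01,0,0,0,0,0],[0.013,0.013,0.015,0,0,0,0],[0.014,0.015,0.03,0,0,0,0],[0.010,0.01,0.025,0,0,0,0],[0,0,0,0,0,0,0]]]' 30
python3 - <<'E'
from plant import *; from h import *
s=get_state(); to(s,538,240,84,-12.4)
c=capture("wrist"); cv2.imwrite("pics/w2.png",c["img"][:,:,::-1]); print(c["origin"],proj(c,[538,240,98]))
c=capture("side"); crop(c,(230,150,350,300),4,"s2.png")
E
```

```text
((365.68646240234375, 276.9571838378906), (19.44676971435547, 40.94333267211914), 3.012787342071533) [[522.3 221.2  98. ]
 [532.1 260.6  98. ]
 [549.1 255.7  98. ]
 [539.9 216.1  98. ]] [535.84136938 238.41168857  98.        ]
[ 76.02687124 163.8793925   76.88520885 163.76725161]
t: 3.12
eef_pos: [538.3, 237.7, 144.3]
eef_rot: [3.121, -0.339, -0.003]
wrist_force: [0.0, 0.3, 0.1]
opening: 92.8
yaw now -12.41 shift mm [-0.7 -2.4 60.3] turn deg [ 0.13  0.1  -0.01] | t 3.12 tcp [538.3 237.7 144.3] q7 -0.43 F [0.  0.3 0.1] open 92.8
[553.00494351 306.37456621 313.77981225] [[315.51089534 246.29159903]]
```

View pics/w2.png

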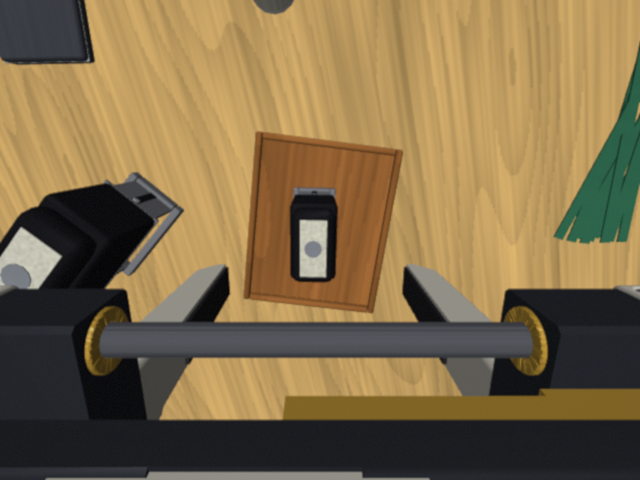

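View pics/s2.png

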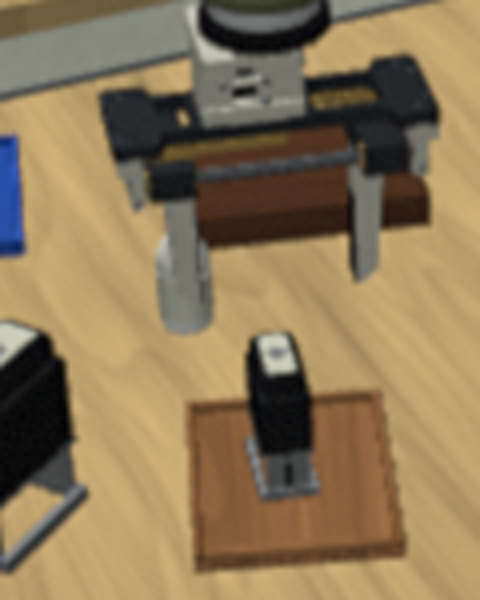

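Centred: the label is at (313,248) against a predicted (315.5,246). Now descend and grip.

```bash
python3 -m jog '[[[0,-0.001,0.01,0,0,0,0],[-0.001,-0.001,0.015,0,0,0,0],[0,0,0.015,0,0,0,0],[0,0,0.012,0,0,0,0],[0,0,0.008,0,0,0,0],[0,0,0,0,0,0,0]]]' 30
python3 - <<'E'
from plant import *; from h import *
s=get_state(); to(s,538,240,84,-12.4)
c=capture("wrist"); cv2.imwrite("pics/w3.png",c["img"][:,:,::-1])
E
python3 -m jog '[[[0,0,0,0,0,0,0.3],[0,0,0,0,0,0,0.6],[0,0,0,0,0,0,0.8],[0,0,0,0,0,0,0.8],[0,0,0,0,0,0,0.8],[0,0,0,0,0,0,0.8],[0,0,0,0,0,0,0.8]]]' 30
python3 - <<'E'
from plant import *; from h import *
s=get_state(); to(s,538,240,84,-12.4)
c=capture("side"); crop(c,(230,150,350,300),4,"s3.png")
E
```

```text
t: 3.98
eef_pos: [537.4, 242.1, 84.8]
eef_rot: [3.123, -0.338, -0.001]
wrist_force: [0.2, -0.5, -0.2]
opening: 92.9
yaw now -12.36 shift mm [1.  1.9 0.8] turn deg [0.05 0.04 0.04] | t 3.98 tcp [537.4 242.1  84.8] q7 -0.39 F [ 0.2 -0.5 -0.2] open 92.9
t: 4.9
eef_pos: [537.6, 242.3, 85.5]
eef_rot: [3.123, -0.338, -0.0]
wrist_force: [-0.1, -0.4, 0.6]
opening: 29.7
yaw now -12.34 shift mm [0.9 2.2 1.5] turn deg [0.   0.   0.06] | t 4.9 tcp [537.6 242.3  85.5] q7 -0.39 F [-0.1 -0.4  0.6] open 29.7
```

View pics/s3.png

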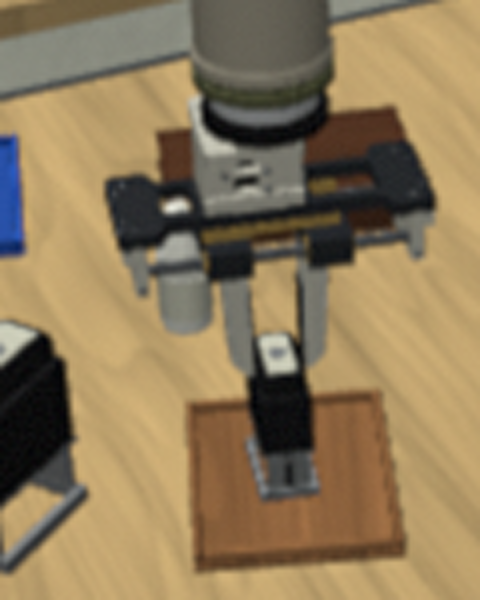

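```bash
python3 -m jog '[[[0,0,0,0,0,0,0.8],[0,0,0,0,0,0,0.8]]]' 30
python3 - <<'E'
from plant import *; from h import *
s=get_state(); M=R.from_rotvec(s["eef_rot"]); 
c=capture("side"); im=c["img"].copy()
P=s["eef_pos"]+M.apply([[-17,0,25],[17,0,25],[0,0,0]]); p=proj(c,P); print(P.round(1),p.round(1))
for a in p: cv2.circle(im,tuple(int(round(v)) for v in a),1,(255,0,0),-1)
cv2.imwrite("pics/s4.png",cv2.resize(im[200:290,260:350,::-1],None,fx=6,fy=6,interpolation=cv2.INTER_CUBIC))
c=capture("wrist"); cv2.imwrite("pics/w4.png",c["img"][:,:,::-1])
E
```

```text
t: 5.2
eef_pos: [537.6, 242.3, 85.5]
eef_rot: [3.123, -0.338, 0.0]
wrist_force: [-0.3, 0.8, -0.6]
opening: 29.5
[[521.  245.9  60.5]
 [554.2 238.7  60.5]
 [537.6 242.3  85.5]] [[292.4 250.7]
 [305.7 248.8]
 [298.7 241.6]]
```

View pics/s4.png

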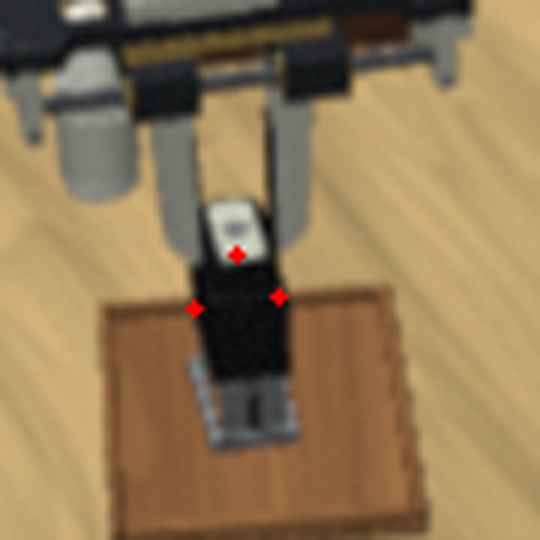

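View pics/w4.png

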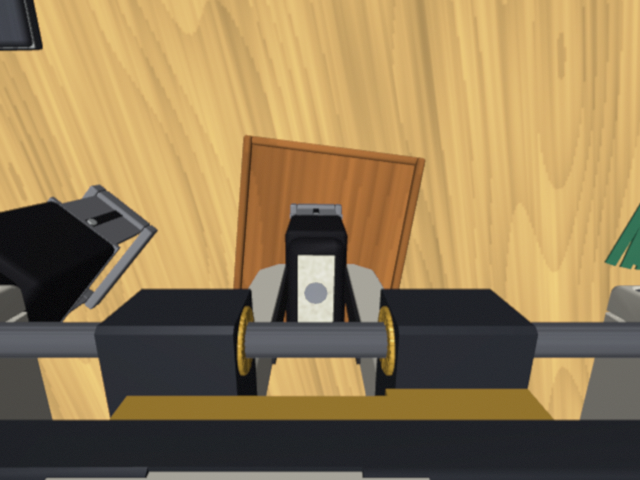

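Run:
```python
from plant import *; from h import *
s=get_state(); M=R.from_rotvec(s["eef_rot"]); sc=capture("side"); wc=capture("wrist"); tc=capture("top")
for dz in (25,20,15,10,5,0):
    P=s["eef_pos"]+M.apply([[-15,0,dz],[15,0,dz],[-15,-7.5,dz],[15,-7.5,dz]]); print(dz,proj(sc,P).round(0).tolist(),proj(wc,P).round(0).tolist())
for n,c in (("s",sc),("w",wc)):
    im=c["img"]; 
crop(wc,(220,190,420,340),4,"w5.png"); crop(tc,(250,200,350,290),7,"t5.png")
```

```text
25 [[293.0, 251.0], [305.0, 249.0], [293.0, 249.0], [304.0, 247.0]] [[292.0, 260.0], [341.0, 260.0], [292.0, 249.0], [341.0, 249.0]]
20 [[293.0, 249.0], [305.0, 247.0], [293.0, 247.0], [304.0, 246.0]] [[292.0, 263.0], [341.0, 263.0], [292.0, 251.0], [342.0, 251.0]]
15 [[293.0, 247.0], [305.0, 246.0], [292.0, 246.0], [304.0, 244.0]] [[291.0, 266.0], [342.0, 266.0], [291.0, 254.0], [342.0, 254.0]]
10 [[293.0, 246.0], [305.0, 244.0], [292.0, 244.0], [304.0, 242.0]] [[291.0, 269.0], [343.0, 269.0], [290.0, 257.0], [343.0, 257.0]]
5 [[293.0, 244.0], [305.0, 242.0], [292.0, 242.0], [304.0, 241.0]] [[290.0, 272.0], [343.0, 272.0], [290.0, 260.0], [344.0, 260.0]]
0 [[293.0, 242.0], [305.0, 241.0], [292.0, 241.0], [304.0, 239.0]] [[289.0, 276.0], [344.0, 276.0], [289.0, 263.0], [345.0, 263.0]]
```

View pics/w5.png

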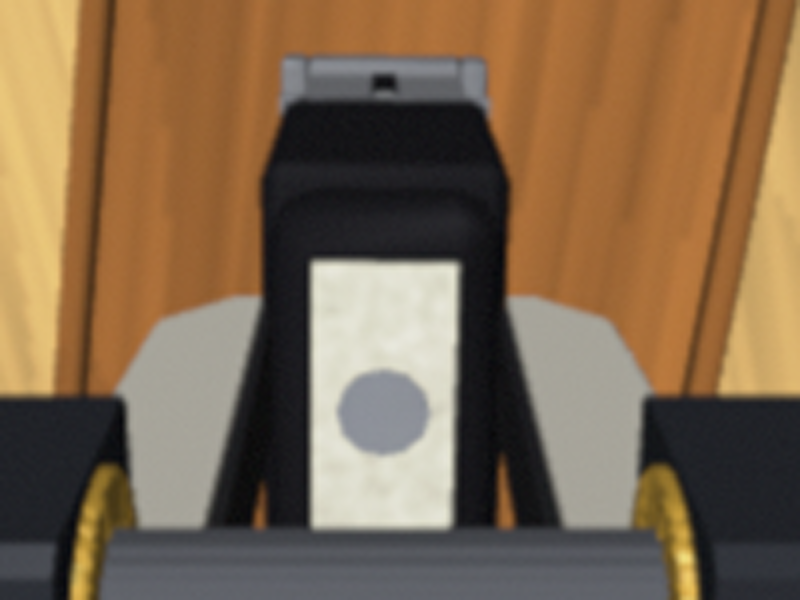

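View pics/t5.png

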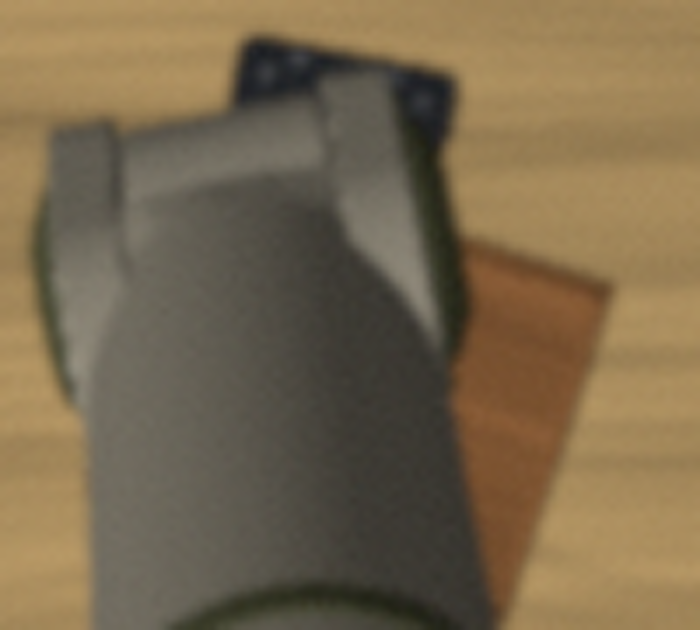

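Run:
```python
from plant import *; from h import *
sc=capture("side"); wc=capture("wrist"); s=get_state()
M=R.from_rotvec([3.121,-.339,-.003])
for dz in (25,15,5,0,-5):
    P=np.array([538.3,237.7,144.3])+M.apply([[46,7,dz],[60,7,dz],[46,-7,dz]]); print(dz,proj(sc,P).round(1).tolist())
a=np.radians(77.6);L=np.array([538,240,98])
print(proj(wc,[L,L+20*np.array([np.cos(a),np.sin(a),0])]))
M=R.from_rotvec(s["eef_rot"])
# camera pose relative to tool
print(M.inv().apply(wc["origin"]-s["eef_pos"]))
```

```text
25 [[318.1, 230.4], [323.7, 229.6], [316.9, 227.3]]
15 [[318.0, 227.0], [323.6, 226.2], [316.8, 223.9]]
5 [[317.9, 223.6], [323.6, 222.8], [316.7, 220.5]]
0 [[317.9, 221.9], [323.6, 221.1], [316.7, 218.8]]
-5 [[317.9, 220.1], [323.5, 219.4], [316.7, 217.1]]
[[318.54541946 289.07656566]
 [318.67370428 251.87214687]]
[  -0.66741333  -69.89745869 -169.61246429]
```

Run:
```python
import cv2
im=cv2.imread("pics/w3.png"); cv2.imwrite("pics/w3c.png",cv2.resize(im[180:340,200:440],None,fx=3,fy=3,interpolation=cv2.INTER_CUBIC))
```

```text
(no output)
```

View pics/w3c.png

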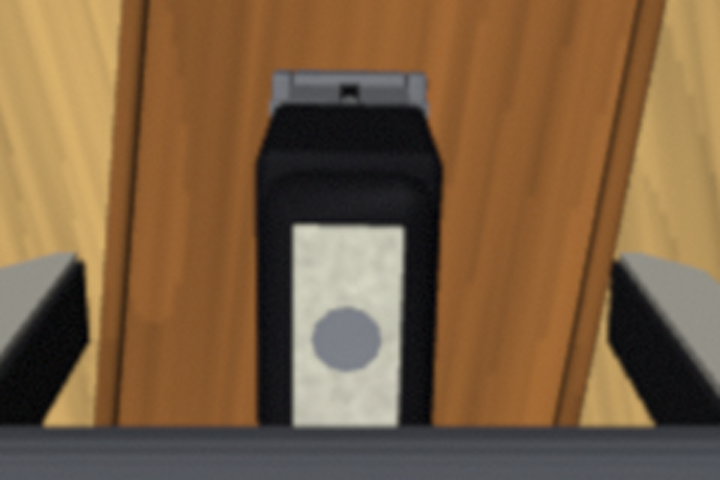

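The opening of 29.6 mm and the side view both suggest the fingertips reach less far than stated. They seem to be on the rounded top, near (290,242) rather than the predicted (293,251). I re-grip 17 mm lower, which clears everything with either geometry.

```bash
python3 -m jog '[[[0,0,0,0,0,0,0.55],[0,0,0,0,0,0,0.4],[0,0,0,0,0,0,0.4],[0,0,0.008,0,0,0,0.4],[0,0,0.009,0,0,0,0.4],[0,0,0,0,0,0,0.4]]]' 30; python3 -m jog '[[[0,0,0,0,0,0,0.6],[0,0,0,0,0,0,0.8],[0,0,0,0,0,0,0.8],[0,0,0,0,0,0,0.8],[0,0,0,0,0,0,0.8]]]' 30
python3 - <<'E'
from plant import *; from h import *
s=get_state(); to(s,538,240,84,-12.4)
c=capture("side"); crop(c,(260,200,350,290),6,"s6.png")
E
```

```text
t: 6.3
eef_pos: [537.1, 242.0, 67.5]
eef_rot: [3.122, -0.338, -0.002]
wrist_force: [-0.3, -0.4, 0.6]
opening: 55.8
t: 6.92
eef_pos: [537.7, 242.4, 68.7]
eef_rot: [-3.123, 0.338, -0.0]
wrist_force: [-0.1, 0.4, 1.4]
opening: 33.6
yaw now -12.34 shift mm [  0.8   2.2 -15.3] turn deg [-0.01 -0.02  0.06] | t 6.92 tcp [537.7 242.4  68.7] q7 -0.38 F [-0.1  0.4  1.4] open 33.6
```

View pics/s6.png

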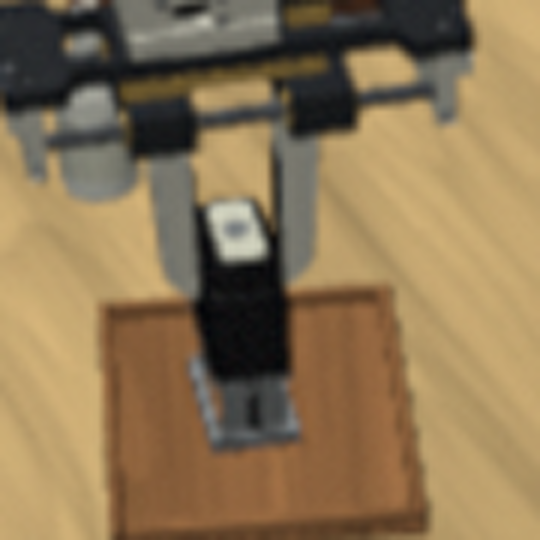

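The opening is now 33.6 mm, so the fingers are on the 34 mm body. Lift.

```bash
python3 -m jog '[[[0,0,-0.005,0,0,0,0.8],[0,0,-0.012,0,0,0,0.8],[0,0,-0.02,0,0,0,0.8],[0,0,-0.025,0,0,0,0.8],[0,0,-0.025,0,0,0,0.8],[0,0,-0.015,0,0,0,0.8],[0,0,0,0,0,0,0.8]]]' 30
python3 - <<'E'
from plant import *; from h import *
s=get_state(); to(s,479.5,-197,170,-3.2)
c=capture("side"); crop(c,(230,120,350,300),4,"s7.png")
E
```

```text
t: 7.85
eef_pos: [538.1, 242.6, 171.7]
eef_rot: [-3.122, 0.337, -0.003]
wrist_force: [-0.3, -1.1, -1.7]
opening: 33.8
yaw now -12.34 shift mm [ 36.7 442.    1.1] turn deg [-0.08 -0.09 -9.14] | t 7.85 tcp [538.1 242.6 171.7] q7 -0.45 F [-0.3 -1.1 -1.7] open 33.8
```

View pics/s7.png

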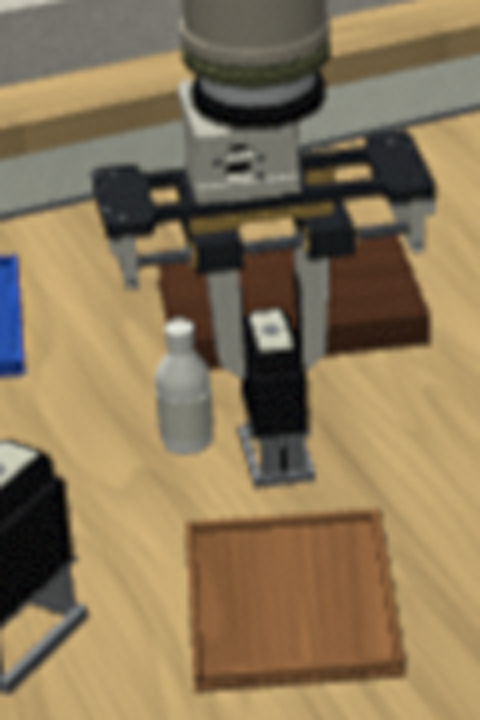

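The stamp is held upright and clear of the tray. Carry it to the card.

```bash
python3 -m jog '[[[0.001,0.01,0,0,0,0,0.8],[0.002,0.022,0,0,0,0,0.8],[0.003,0.036,0,0,0,0,0.8],[0.004,0.042,0,0,0,0,0.8],[0.004,0.042,0,0,0,0,0.8],[0.004,0.042,0,0,0,0,0.8],[0.004,0.042,0,0,0,0,0.8],[0.004,0.042,0,0,0,0,0.8]]]' 30; python3 -m jog '[[[0.004,0.042,0,0,0,-1,0.8],[0.003,0.042,0,0,0,-2,0.8],[0.003,0.036,0,0,0,-2,0.8],[0.001,0.026,0,0,0,-2,0.8],[0,0.01,0,0,0,-2.1,0.8],[0,0,0,0,0,0,0.8],[0,0,0,0,0,0,0.8]]]' 30
python3 - <<'E'
from plant import *; from h import *
s=get_state(); to(s,479.5,-197,120,-3.2)
c=capture("side"); crop(c,(300,260,480,440),4,"s8.png")
c=capture("wrist"); cv2.imwrite("pics/w8.png",c["img"][:,:,::-1])
E
```

```text
t: 8.9
eef_pos: [502.1, -37.8, 170.2]
eef_rot: [3.123, -0.34, -0.001]
wrist_force: [0.5, -0.2, -1.7]
opening: 33.7
t: 9.78
eef_pos: [486.3, -190.3, 170.3]
eef_rot: [-3.14, 0.091, 0.001]
wrist_force: [0.2, 0.1, -0.4]
opening: 33.7
yaw now -3.32 shift mm [-6.4  7.1 50.3] turn deg [-0.02  0.04 -0.12] | t 9.78 tcp [ 486.3 -190.3  170.3] q7 0.43 F [ 0.2  0.1 -0.4] open 33.7
```

View pics/s8.png

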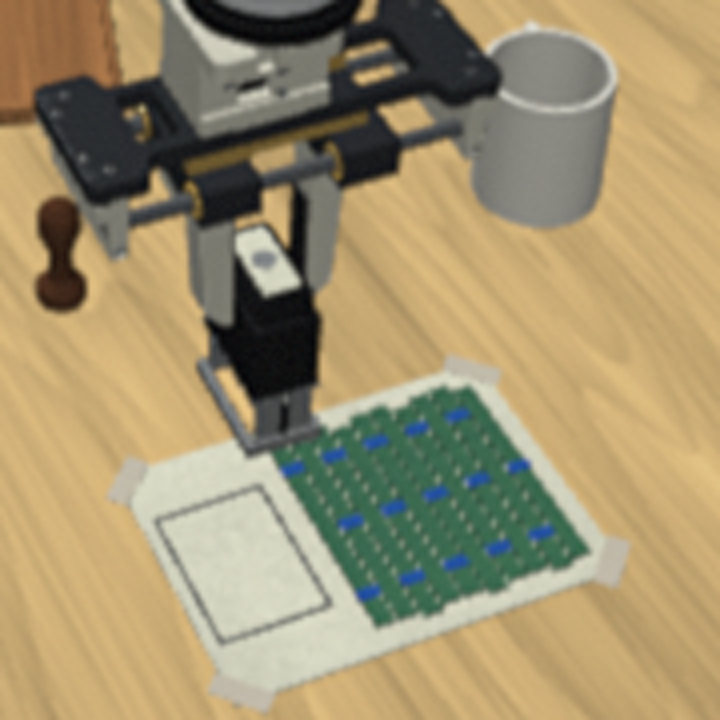

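View pics/w8.png

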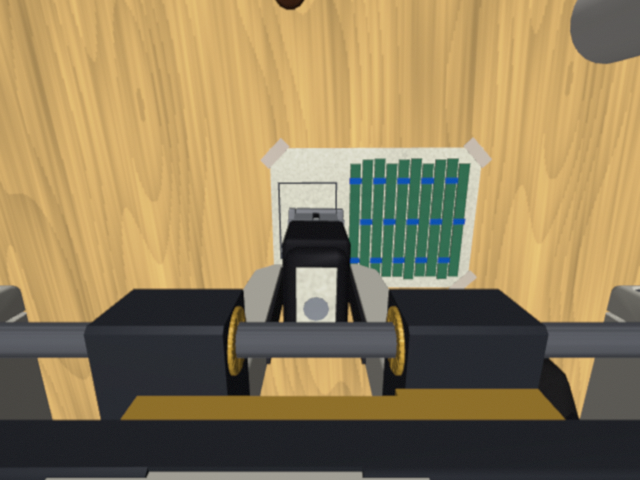

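```bash
cat > off.py <<'E'
from plant import *; from h import *
s=get_state(); zt=s["eef_pos"][2]+29.3
c=capture("side"); u=proj(c,s["eef_pos"]+[0,0,29.3])[0]; x,y=int(u[0]),int(u[1]); im=c["img"].astype(int)
r,_=rect(im.min(2)>115,(max(0,x-9),y-9,x+10,y+10)); P=plane(c,r[0],zt)[0]; print("side label",np.round(r,1).tolist() if 0 else r,"ctr",P.round(1),"off tool",R.from_rotvec(s["eef_rot"]).inv().apply(P-s["eef_pos"]).round(1),"pred px",u.round(1))
w=capture("wrist"); im=w["img"]
g=im.astype(int)
dark=(g.max(2)<130)&(g.max(2)-g.min(2)<25)
crop(w,(240,150,420,320),4,"woff.png"); print("wpix of box ctr/corners pred",proj(w,[479.5,-197,2]).round(1))
to(s,479.5,-194.6,100,-3.2)
E
python3 off.py
```

```text
side label ((365.9117431640625, 324.3529052734375), (18.69334602355957, 9.775419235229492), 59.03623962402344) ctr [ 487.8 -192.1  199.7] off tool [  1.1   2.1 -29.3] pred px [364.8 323.7]
wpix of box ctr/corners pred [[309.6 220.5]]
yaw now -3.23 shift mm [-7.   5.2 70.4] turn deg [-0.01  0.02 -0.03] | t 9.88 tcp [ 486.8 -189.9  170.4] q7 0.43 F [ 0.5  0.6 -1.1] open 33.7
```

View pics/woff.png

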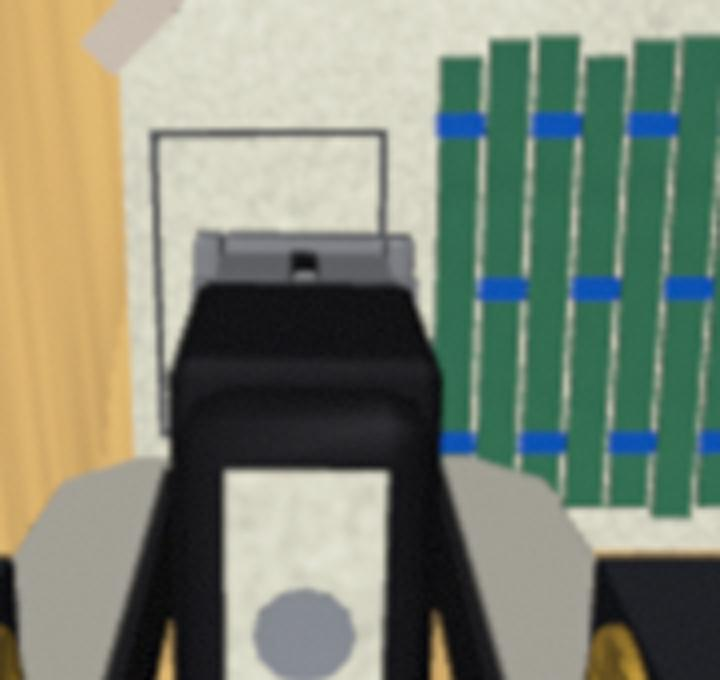

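```bash
python3 - <<'E'
from plant import *; from h import *
w=capture("wrist"); P=plane(w,[[278.2,183],[336.2,182.8]],2); print(P.round(1)); v=P[1]-P[0]; print(np.linalg.norm(v),np.degrees(np.arctan2(v[1],v[0])))
n=np.array([v[1],-v[0],0])/np.linalg.norm(v); print("centre",(P.mean(0)+n*39.5).round(1))
E
python3 -m jog '[[[-0.003,0.002,0.01,0,0,0,0.8],[-0.003,0.002,0.02,0,0,0,0.8],[-0.0015,0.001,0.02,0,0,0,0.8],[0,0,0.02,0,0,0,0.8],[0,0,0.01,0,0,0,0.8],[0,0,0,0,0,0,0.8]]]' 30; python3 off.py
python3 - <<'E'
from plant import *; from h import *
c=capture("side"); crop(c,(310,310,430,430),6,"s9.png")
E
```

```text
[[ 450.3 -156.5    2. ]
 [ 508.8 -159.5    2. ]]
58.60702958834845 -3.0080787871297203
centre [ 477.5 -197.5    2. ]
t: 10.78
eef_pos: [478.8, -194.9, 89.9]
eef_rot: [-3.14, 0.089, 0.002]
wrist_force: [0.1, 0.4, -1.5]
opening: 33.7
side label ((362.1230773925781, 359.21539306640625), (18.605209350585938, 9.42663860321045), 60.2551155090332) ctr [ 479.5 -197.6  119.2] off tool [  0.8   2.7 -29.3] pred px [361.1 358.3]
wpix of box ctr/corners pred [[317.2 235.9]]
yaw now -3.25 shift mm [  0.6  -0.3 -10.1] turn deg [-0.01  0.08 -0.05] | t 10.78 tcp [ 478.8 -194.9   89.9] q7 0.5 F [ 0.1  0.4 -1.5] open 33.7
```

View pics/woff.png

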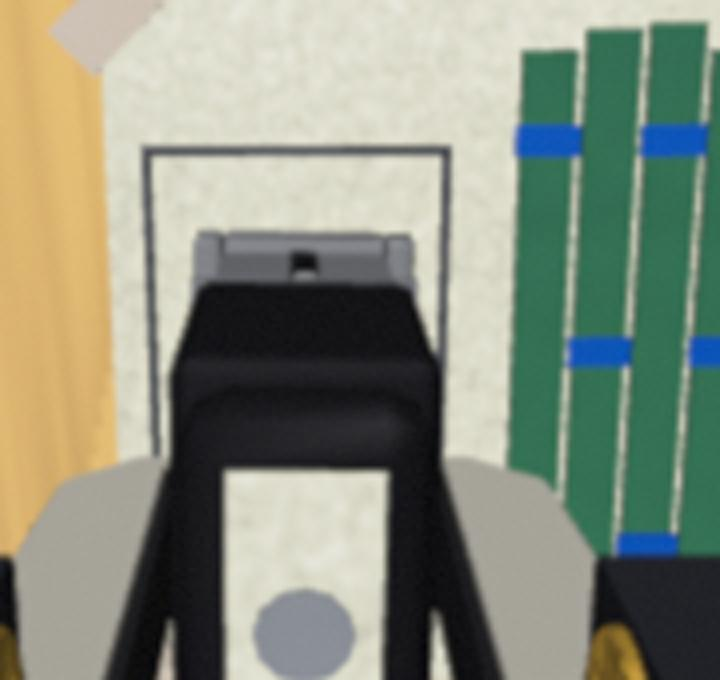

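View pics/s9.png

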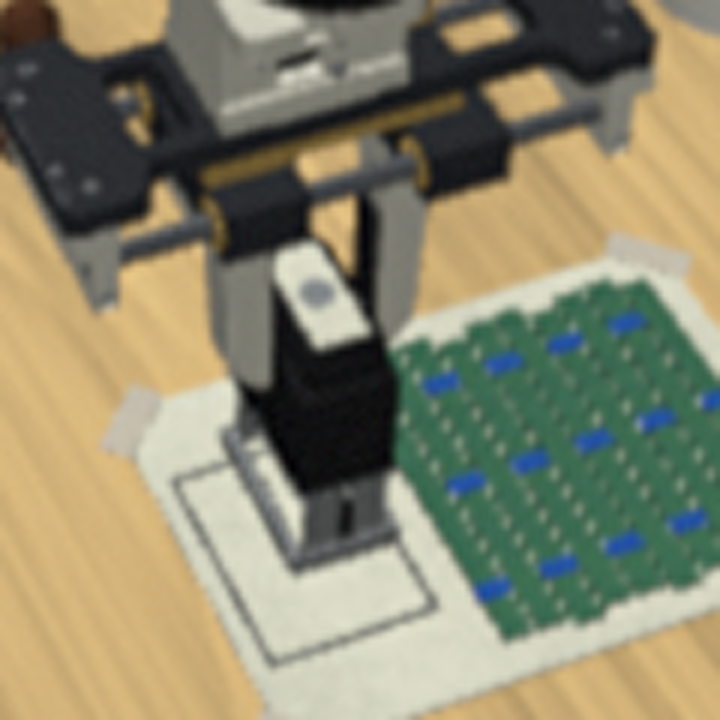

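Foot and box line up to about 1 mm (foot centre column 304 against box 299 in the crop). Lower it to just above the card and look again.

```bash
python3 -m jog '[[[-0.0007,0,0.007,0,0,0,0.8],[0,0,0.009,0,0,0,0.8],[0,0,0.005,0,0,0,0.8],[0,0,0,0,0,0,0.8],[0,0,0,0,0,0,0.8]]]' 35; python3 off.py
python3 - <<'E'
from plant import *; from h import *
c=capture("side"); crop(c,(310,310,430,430),6,"s10.png")
E
```

```text
t: 11.55
eef_pos: [478.6, -195.0, 69.5]
eef_rot: [3.14, -0.089, -0.0]
wrist_force: [0.2, 0.3, -1.6]
opening: 33.8
side label ((361.63232421875, 366.7205810546875), (18.3503475189209, 9.260923385620117), 59.036251068115234) ctr [ 479.2 -197.4   98.8] off tool [  0.7   2.4 -29.3] pred px [360.7 365.9]
wpix of box ctr/corners pred [[317.9 243.4]]
yaw now -3.25 shift mm [  0.9  -0.4 -30.5] turn deg [ 0.    0.   -0.05] | t 11.55 tcp [ 478.6 -195.    69.5] q7 0.52 F [ 0.2  0.3 -1.6] open 33.8
```

View pics/woff.png

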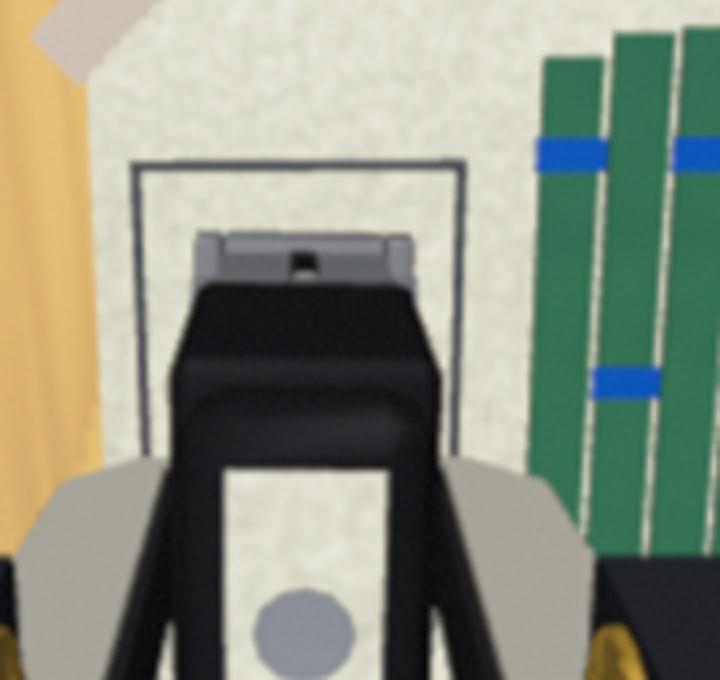

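View pics/s10.png

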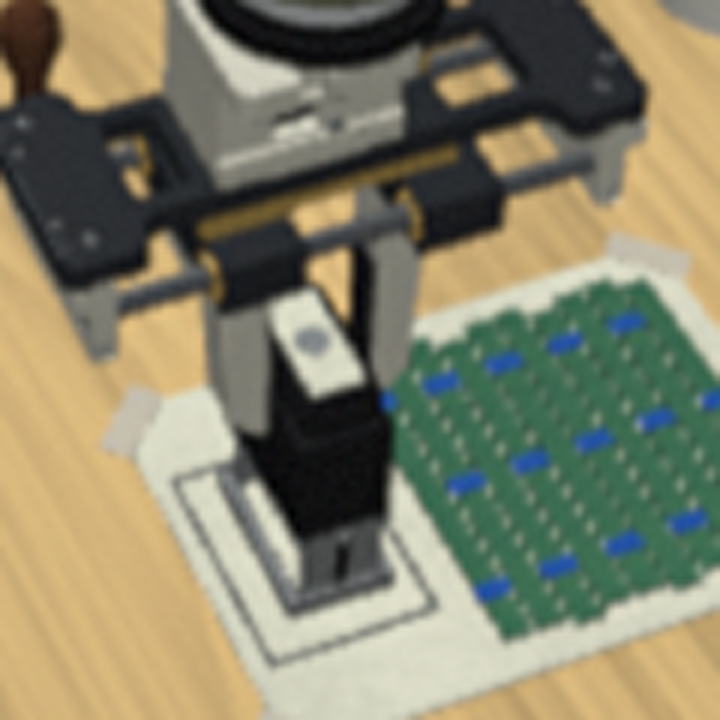

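```bash
python3 -m jog '[[[-0.0007,0,0.003,0,0,0,0.8],[0,0,0.002,0,0,0,0.8],[0,0,0.001,0,0,0,0.8],[0,0,0,0,0,0,0.8]]]' 45; python3 off.py
python3 - <<'E'
from plant import *; from h import *
c=capture("side"); crop(c,(330,350,410,430),8,"s11.png")
E
```

```text
t: 12.2
eef_pos: [477.8, -194.8, 63.6]
eef_rot: [-3.14, 0.089, 0.0]
wrist_force: [0.2, 0.9, 2.1]
opening: 33.7
side label ((361.191162109375, 368.98529052734375), (18.3503475189209, 9.260923385620117), 59.036251068115234) ctr [ 478.4 -197.4   92.9] off tool [  0.8   2.5 -29.3] pred px [360.2 368.2]
wpix of box ctr/corners pred [[319.2 246. ]]
yaw now -3.25 shift mm [  1.7  -0.3 -36.4] turn deg [-0.01  0.01 -0.05] | t 12.2 tcp [ 477.8 -194.8   63.6] q7 0.52 F [0.2 0.9 2.1] open 33.7
```

View pics/woff.png

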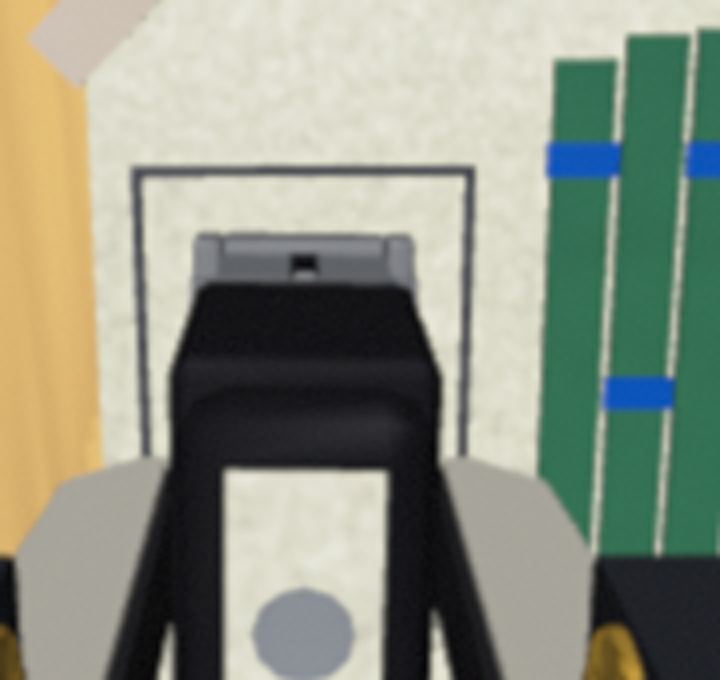

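View pics/s11.png

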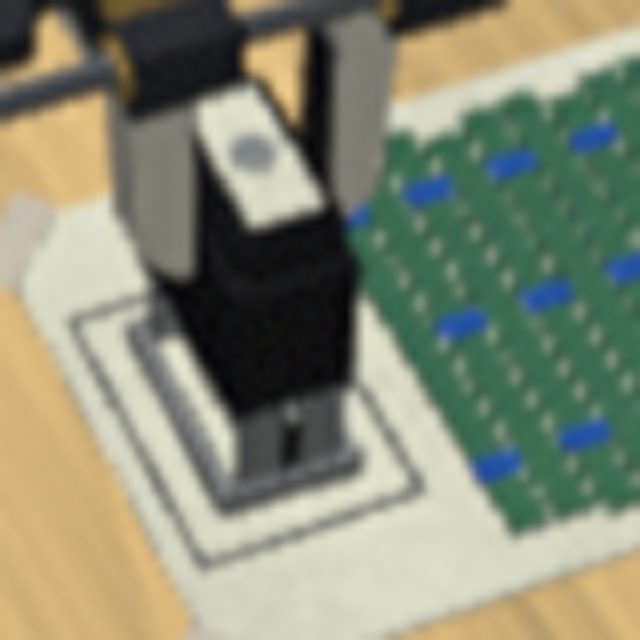

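The foot is on the card (+2 N), square in the box with even gaps. Press.

```bash
python3 -m jog '[[[0,0,0.004,0,0,0,0.8],[0,0,0.005,0,0,0,0.8],[0,0,0.005,0,0,0,0.8],[0,0,0.003,0,0,0,0.8],[0,0,0.002,0,0,0,0.8],[0,0,0,0,0,0,0.8]]]' 45; python3 -m jog '[[[0,0,0.002,0,0,0,0.8],[0,0,0.001,0,0,0,0.8],[0,0,0,0,0,0,0.8]]]' 45
python3 - <<'E'
from plant import *; from h import *
c=capture("side"); crop(c,(330,350,410,430),8,"s12.png")
E
```

```text
t: 13.1
eef_pos: [477.7, -194.8, 44.6]
eef_rot: [-3.14, 0.089, 0.0]
wrist_force: [-2.2, 1.6, 9.6]
opening: 33.6
t: 13.48
eef_pos: [477.7, -194.8, 42.5]
eef_rot: [-3.14, 0.089, -0.001]
wrist_force: [-3.4, 2.4, 22.5]
opening: 33.5
```

View pics/s12.png

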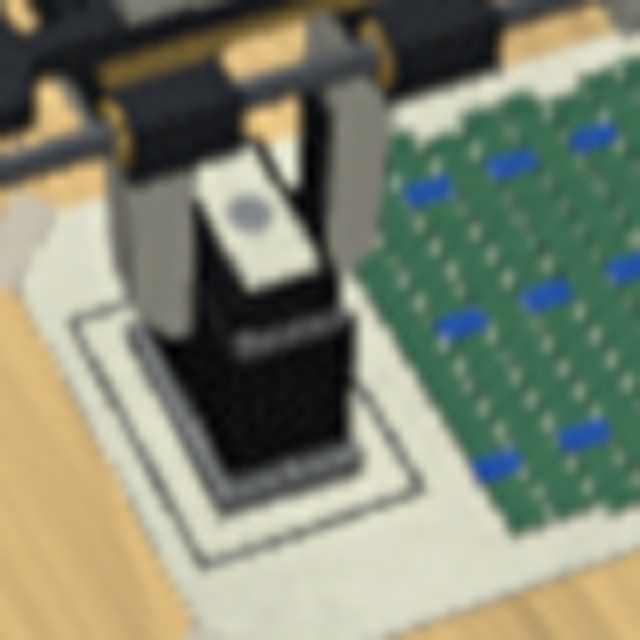

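The force rose to 22.5 N, well past the spring's 12 N, so the handle is at its stop. The foot has not moved. Hold for a second, then let the handle rise.

```bash
python3 -m jog '[[[0,0,0,0,0,0,0.8],[0,0,0,0,0,0,0.8],[0,0,0,0,0,0,0.8],[0,0,0,0,0,0,0.8],[0,0,0,0,0,0,0.8],[0,0,0,0,0,0,0.8],[0,0,0,0,0,0,0.8],[0,0,0,0,0,0,0.8]]]' 45; python3 -m jog '[[[0,0,-0.004,0,0,0,0.8],[0,0,-0.005,0,0,0,0.8],[0,0,-0.006,0,0,0,0.8],[0,0,-0.004,0,0,0,0.8],[0,0,-0.003,0,0,0,0.8],[0,0,0,0,0,0,0.8],[0,0,0,0,0,0,0.8]]]' 40
python3 - <<'E'
from plant import *; from h import *
c=capture("side"); crop(c,(330,350,410,430),8,"s13.png")
E
```

```text
t: 14.52
eef_pos: [477.7, -194.8, 42.4]
eef_rot: [-3.14, 0.089, -0.001]
wrist_force: [-4.8, 2.0, 21.6]
opening: 33.5
t: 15.4
eef_pos: [477.9, -194.8, 63.4]
eef_rot: [-3.14, 0.089, 0.0]
wrist_force: [-0.7, 1.2, 3.0]
opening: 33.9
```

View pics/s13.png

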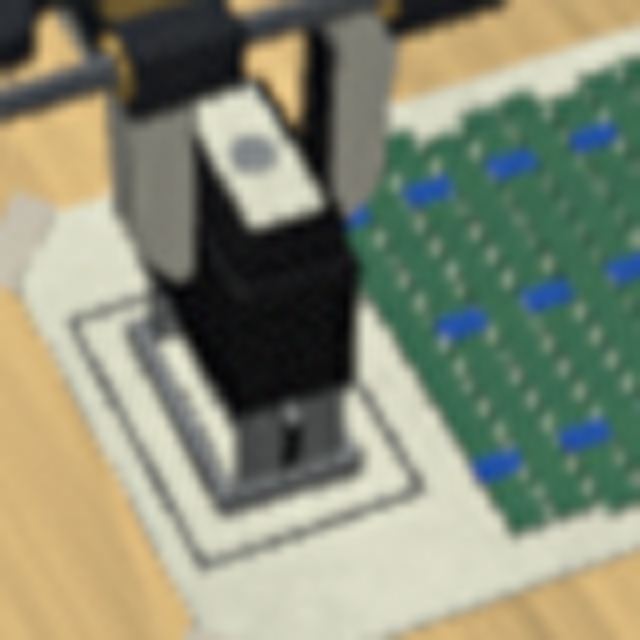

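The handle is back up and the foot is still square. Lift and carry back.

```bash
python3 -m jog '[[[0,0,-0.005,0,0,0,0.8],[0,0,-0.012,0,0,0,0.8],[0,0,-0.022,0,0,0,0.8],[0,0,-0.025,0,0,0,0.8],[0,0,-0.025,0,0,0,0.8],[0,0,-0.015,0,0,0,0.8],[0,0,-0.004,0,0,0,0.8],[0,0,0,0,0,0,0.8]]]' 30
python3 - <<'E'
from plant import *; from h import *
s=get_state(); to(s,540,237,170,-12.4)
c=capture("side"); crop(c,(310,250,450,440),4,"s14.png")
E
```

```text
t: 16.45
eef_pos: [477.8, -194.7, 171.4]
eef_rot: [-3.14, 0.089, 0.0]
wrist_force: [-0.6, -0.6, -2.0]
opening: 33.7
yaw now -3.24 shift mm [  37.7 -434.5    1.4] turn deg [-0.    0.    9.16] | t 16.45 tcp [ 477.8 -194.7  171.4] q7 0.45 F [-0.6 -0.6 -2. ] open 33.7
```

View pics/s14.png

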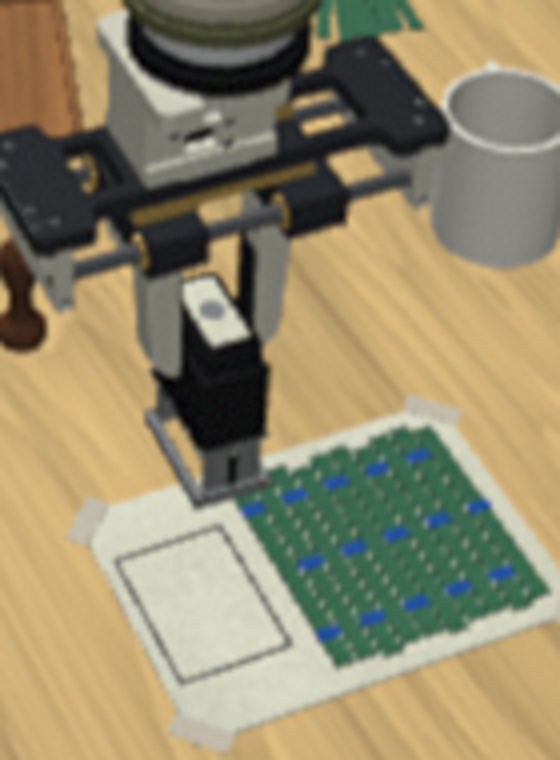

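No imprint is obvious from the side. I check the stroke from the pictures and look at the box more closely.

Run:
```python
from plant import *; from h import *
sc=capture("side")
for f in ("s11","s12","s13"):
    im=cv2.imread(f"pics/{f}.png").astype(int); r,k=rect(im.min(2)>115,(185,70,340,300)); 
    M=cv2.moments(k); uv=np.array([M["m10"],M["m01"]])/M["m00"]/8+[330,350]; print(f,uv,r[1])
for z in (94,72): print(z,proj(sc,[478.4,-197.2,z]))
w=capture("wrist"); crop(w,(230,140,430,290),4,"w14.png"); t=capture("top"); crop(t,(430,200,510,300),6,"t14.png")
```

```text
s11 [361.7780219  369.56586126] (149.75845336914062, 79.20936584472656)
s12 [361.45792125 377.37073063] (146.4197235107422, 80.31793212890625)
s13 [361.80677519 369.62771901] (150.05787658691406, 79.20936584472656)
94 [[361.14920782 368.52671641]]
72 [[360.86869133 376.42204165]]
```

View pics/w14.png

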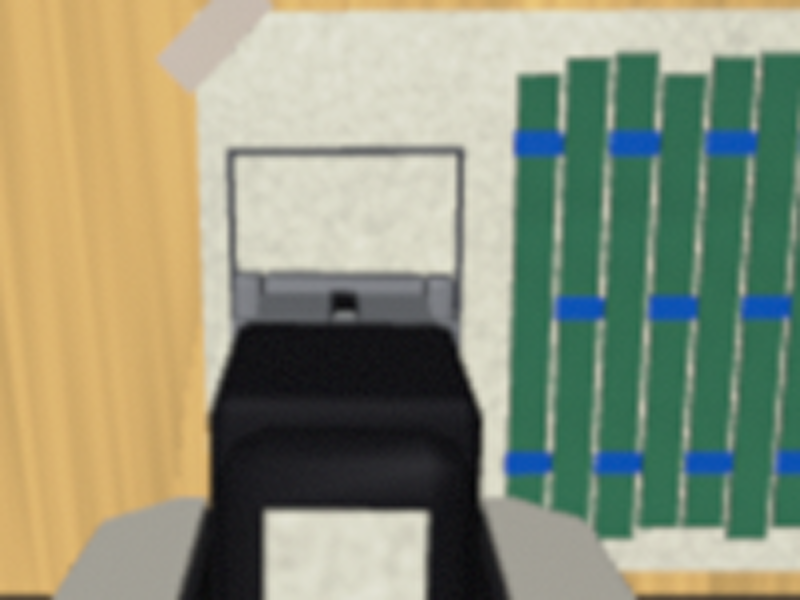

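View pics/t14.png

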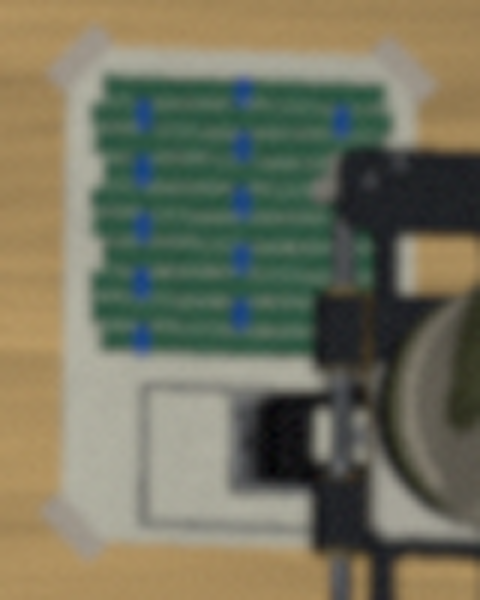

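The label moved 7.80 px, against 7.90 px expected for the full 22 mm. With 22 N on the wrist the stop was reached; the simulation evidently draws no ink. Carry back to the tray.

```bash
python3 -m jog '[[[0.001,-0.01,0,0,0,0,0.8],[0.002,-0.022,0,0,0,0,0.8],[0.003,-0.036,0,0,0,0,0.8],[0.004,-0.042,0,0,0,0,0.8],[0.004,-0.042,0,0,0,0,0.8],[0.004,-0.042,0,0,0,0,0.8],[0.004,-0.042,0,0,0,0,0.8],[0.004,-0.042,0,0,0,0,0.8]]]' 30; python3 -m jog '[[[0.004,-0.042,0,0,0,0,0.8],[0.003,-0.042,0,0,0,0,0.8],[0.003,-0.036,0,0,0,0,0.8],[0.001,-0.026,0,0,0,3,0.8],[0,-0.01,0,0,0,3,0.8],[0,0,0,0,0,3.1,0.8],[0,0,0,0,0,0,0.8]]]' 30
python3 - <<'E'
from plant import *; from h import *
s=get_state(); to(s,540,239,68.7,-12.4)
E
```

```text
t: 17.65
eef_pos: [519.3, 83.4, 171.3]
eef_rot: [3.14, -0.088, -0.001]
wrist_force: [0.4, 1.0, -0.7]
opening: 33.7
t: 18.52
eef_pos: [539.2, 237.0, 171.1]
eef_rot: [3.123, -0.336, -0.001]
wrist_force: [0.0, -0.5, -2.0]
opening: 33.6
yaw now -12.28 shift mm [  0.4  -2.2 102.4] turn deg [0.04 0.04 0.12] | t 18.52 tcp [539.2 237.  171.1] q7 -0.44 F [ 0.  -0.5 -2. ] open 33.6
```

```bash
python3 -m jog '[[[0,-0.001,0.01,0,0,0,0.8],[0,-0.001,0.025,0,0,0,0.8],[0,0,0.025,0,0,0,0.8],[0,0,0.02,0,0,0,0.8],[0,0,0.01,0,0,0,0.8],[0,0,0.006,0,0,0,0.8],[0,0,0,0,0,0,0.8]]]' 30
python3 - <<'E'
from plant import *; from h import *
s=get_state(); to(s,540,239,68.7,-12.4)
c=capture("side"); crop(c,(260,200,350,290),7,"s15.png")
E
```

```text
t: 19.4
eef_pos: [540.4, 238.2, 75.5]
eef_rot: [3.123, -0.338, -0.0]
wrist_force: [-0.3, 0.7, -1.4]
opening: 33.9
yaw now -12.35 shift mm [-0.5 -0.7  6.8] turn deg [0.   0.   0.05] | t 19.4 tcp [540.4 238.2  75.5] q7 -0.37 F [-0.3  0.7 -1.4] open 33.9
```

View pics/s15.png

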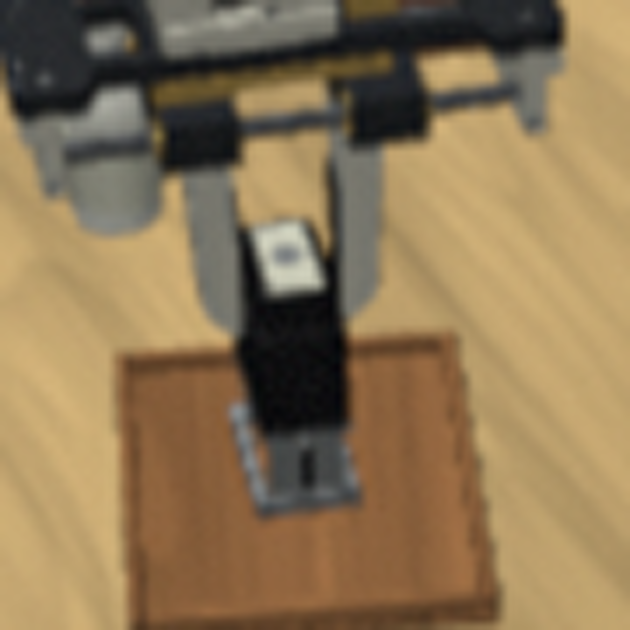

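```bash
python3 -m jog '[[[0,0,0.003,0,0,0,0.8],[0,0,0.0025,0,0,0,0.8],[0,0,0.0015,0,0,0,0.8],[0,0,0,0,0,0,0.8]]]' 30
```

```text
t: 19.95
eef_pos: [540.3, 238.4, 68.7]
eef_rot: [-3.123, 0.338, -0.0]
wrist_force: [-0.3, 0.0, 1.9]
opening: 33.3
```

On the tray floor (contact at the same height as at pick-up, +1.9 N). Release and back off.

```bash
python3 -m jog '[[[0,0,0,0,0,0,0.6],[0,0,0,0,0,0,0.45],[0,0,0,0,0,0,0.35],[0,0,0,0,0,0,0.35],[0,0,0,0,0,0,0.35],[0,0,0,0,0,0,0.35]]]' 30 && python3 -m jog '[[[0,0,-0.008,0,0,0,0.35],[0,0,-0.02,0,0,0,0.35],[0,0,-0.03,0,0,0,0.35],[0,0,-0.04,0,0,0,0.35],[0,0,-0.04,0,0,0,0.35],[0,0,-0.02,0,0,0,0.35],[0,0,0,0,0,0,0.35]]]' 30
python3 - <<'E'
from plant import *; from h import *
s=get_state(); to(s,540,239,200,-12.4)
c=capture("side"); cv2.imwrite("pics/s16.png",c["img"][:,:,::-1]); c=capture("wrist"); cv2.imwrite("pics/w16.png",c["img"][:,:,::-1])
E
```

```text
t: 20.7
eef_pos: [540.3, 238.2, 68.5]
eef_rot: [3.123, -0.338, 0.0]
wrist_force: [-0.3, -0.8, -0.4]
opening: 60.3
t: 21.58
eef_pos: [541.0, 238.5, 228.4]
eef_rot: [-3.121, 0.338, -0.004]
wrist_force: [-0.2, -0.1, 0.0]
opening: 60.7
yaw now -12.35 shift mm [-1.2 -0.2 28.4] turn deg [-0.14 -0.14  0.05] | t 21.57 tcp [541.  238.5 228.4] q7 -0.47 F [-0.2 -0.1  0. ] open 60.7
```

View pics/s16.png

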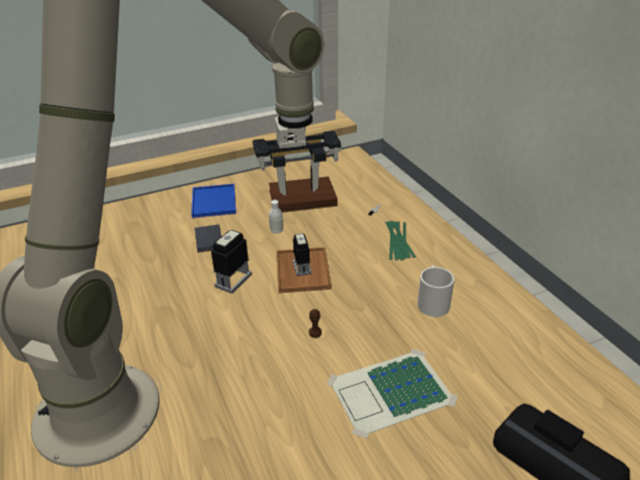

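View pics/w16.png

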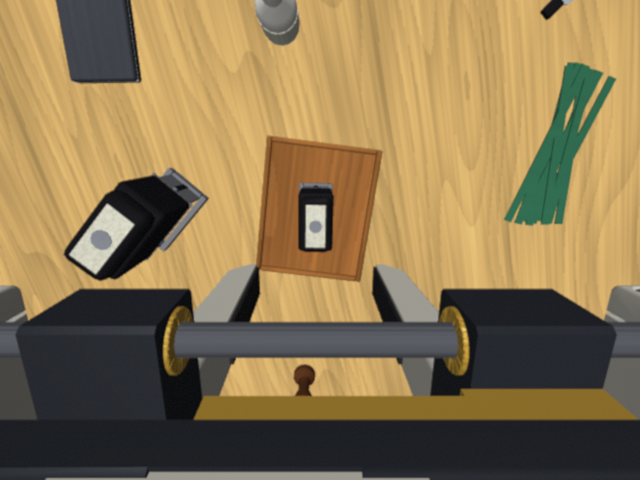

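The stamp stands upright in the tray (side (301,255), wrist (316,222)), and the other things are where they were. Last, a pixel comparison of the card with the first picture.

Run:
```python
from plant import *; from h import *
for n,roi in (("top",(448,264,491,290)),("side",(340,382,384,420))):
    c=capture(n); a=cv2.imread(f"pics/{n}0.png")[:,:,::-1].astype(int); b=c["img"].astype(int); x0,y0,x1,y1=roi
    d=np.abs(a-b).max(2); print(n,"box diff max/mean",d[y0:y1,x0:x1].max(),d[y0:y1,x0:x1].mean().round(2))
    for nm,r in dict(top=dict(wood=(375,265,402,292),mug=(372,140,422,185),big=(262,303,305,347)),side=dict(wood=(303,305,327,342),mug=(415,262,458,318),glue=(266,198,286,236),big=(210,225,252,294)))[n].items():
        x0,y0,x1,y1=r; print(nm,d[y0:y1,x0:x1].max(),d[y0:y1,x0:x1].mean().round(2))
```

```text
top box diff max/mean 9 3.99
wood 11 3.66
mug 8 3.68
big 129 40.16
side box diff max/mean 7 3.45
wood 8 2.99
mug 6 2.91
glue 6 2.86
big 11 3.06
```

```bash
python3 -c "
from plant import *
print(hand_in())"
```

```text
the job is handed in; nothing more can be done
None
```

I stamped the card once inside the printed box, put the small stamp back upright in its wooden tray, let go and handed in at about 22 s.

- **Grip:** The first grip closed on the rounded top (29.6 mm opening) because the fingertips looked about 20 mm shorter than stated. I re-gripped 17 mm lower, on the 34 mm body, before lifting.
- **Placing:** The foot stood square in the box, with the gaps roughly even all round in the side and wrist views.
- **Pressing:** The handle went down about 21.8 mm measured in the image, against a full stroke of 22 mm. The wrist force was about 22 N, well past the spring's 12 N, so I take it as being at the stop. I held it there just over a second, and the handle then came fully back up.
- **Return:** The stamp touched the tray floor at the same gripper height as at pick-up. After release it stood upright with the gripper well clear above it.
- **Bystanders:** The side view showed no change in the wooden stamp, mug, glue bottle or large stamp. The top view agreed for the wooden stamp and mug, but the arm hid the large stamp there.

**Check that disagreed:** No ink mark shows in the box in any view; before and after pictures differ only by noise. I took it that the simulation does not draw the mark, so I relied on the force and stroke and did not press a second time.

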